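# Fold down the retaining flap and shut the fingerprint kit

### The arm

A 6-joint arm with a two-finger parallel gripper is mounted at the origin on the work surface. World frame = base frame: x ahead of the robot, y to its left, z up, the work surface at z = 0. Lengths are in m, angles in rad, forces in N, time in s.
With the tool pointing down it reaches from about 0.425 to 0.95 m from the base axis. Payload 3.5 kg.
Tool frame: the origin (TCP) lies at the very end of the fingers, on their centre line; the grasp point (between the pads) lies 19 mm behind it (tcp_to_grasp is the distance from the TCP to the grasp point, in m); z points along the fingers, y is the direction in which the jaws open and shut (so a half turn about z gives the same grasp; the last joint's range is limited). The gripper opens to 85 mm and grips with 20 to 120 N. Pads are 22 mm wide; open, the fingers measure 114 mm over their backs; the gripper's body (76 mm by 85 mm) begins 54 mm behind the grasp point. The pads swing forward as they close: fully open they stand 13 mm farther back than shut.
Start: joints at [1.169, 0.286, 1.577, -0, 1.279, -0.15], TCP at [0.168, 0.654, 0.231] pointing down, gripper open.
Joint ranges: [-2.77, 2.77], [-0.9, 2.22], [0.21, 2.48], [-1.53, 4.67], [0.24, 2.81], [-2.84, 2.84]. Speed limits (rad/s): [2.79, 2.79, 3.14, 3.14, 3.14, 3.14].

### API

Orientations are given as a unit quaternion [x, y, z, w].
In Python, from plant import * gives the robot as it stands. The module is installed in compiled form; this text tells all that it offers.
- The arm moves only by the tool arm_command, never from a script. Its argument "steps" is a list of rows, each a list of 3 entries, a list of its own where there are three numbers: the turn, a rotation vector about the tool's x, y, z in rad, then the shift along the tool's x, y, z in m, then the gripper command: -1 is shut, 1 is fully open, values between are in proportion. A call has 1 to 12 rows; each row is the pose to reach, as a shift and turn from the pose measured when the call began, along the tool's axes at that moment; what a row does not reach only later rows make up. A row lasts 1/8 s, in which the tool goes at most 62.5 mm and 10.7 degrees, less where a joint would pass 70% of its speed; a pose out of reach is approached as far as the arm can. A call with a gripper value outside its range is refused whole. The fingers move at their own pace and stop on an object; "force" is the grip in N (left out, the last holds). Time passes only in rows, so rows that repeat a pose let the fingers close. It gives the time, the measured TCP pose, the force and the opening at its end, in the units of the state.
- get_state(): the state, without advancing time (a new reading comes with each control period).
- read_camera(name): name is "scene" or "top"; returns a dict with "frame" (480x640x3 uint8, red, green, blue), "vfov" (degrees; the focal length in pixels is half the picture's height over the tangent of half this angle, whatever the lens; pixels are square), "cx", "cy" (the principal point, pixels), "position" and "rotation" of the camera in the world. Camera axes: x right, y up, looking along -z (the intrinsics and any distortion apply to the point x, -y, -z); pixel columns grow to the right and rows downward; lengths in m; the calibration is good to about 2 mm. A picture is of the moment at which its call begins. There is no depth.
- sign_off(): hands the job in, once; it reports no verdict.
The state is a dict: "time": time; "qpos": joint angles; "dq": joint speeds; "joint_efforts": joint torques, N m; "eef_pos": TCP position; "tcp_rot": TCP orientation; "contact_force": force on the tool from outside, world axes, zero at the start; "wrist_torque": the same for the moment, N m; "opening": opening from 0.0 (shut) to 1.0 (fully open).
Only numpy, scipy, OpenCV 4.12 (cv2) and the standard library are available. Lean on these libraries where they do the work, as an engineer would, in place of code of your own. Each camera call takes 0.05 s, during which the arm holds its last target.

### The job

Close up the fingerprint kit box: push its upright metal flap down until it lies flat over the tools, then push the hinged cover over and fully shut on top of it. Only push with the fingertips or the outside of the fingers: never take the flap or the cover between the fingers, and leave the jar, the flashlight and the two weights standing or lying where they are. Finish with the hand clear of everything.

Things in the scene. Friction and masses are not known exactly. Their poses are not given: they have to be found in the camera images.
- kit: Grey steel kit box, open on top, fixed on a 4 mm black rubber mat: 220 mm (its x) by 180 mm (its y) by 70 mm high, walls 5 mm. Origin at the centre of its underside, z up. Cover hinged along its +y rim, flap just inside its -y wall, both hinge lines along its x. A brass lock with key sticks out 22 mm from the -y wall at 38 mm height. Foam and tools fill it to 48 mm height, below the flat flap.
- flap (a joint): Flap angle in rad: 0 = flat inside the box, 1.57 = upright, 1.8 = its stop, leaning out over the -y wall; starts at 1.35 to 1.7. It folds towards the box's +y; stiff hinge (about 0.16 N m), stays at any angle. Upright, it blocks the cover. Hinge axis, in the plate's mid-thickness, at y = -80 mm, z = 58 mm in the box frame. Flat, its upper face lies 60.5 mm above the box's underside.
- flap_mid (a point): Centre of the flap, a bare aluminium plate 200 mm long (along the hinge), 100 mm from hinge to free edge, 5 mm thick; 50 mm from its hinge. Moves with it: x along the hinge, y from the hinge to the free edge, z normal to the plate (up when flat, outwards to the box's -y when upright).
- cover (a joint): Cover angle in rad: 0 = shut, 1.57 = upright, 2.0 = its stop, leaning out to the box's +y; starts at 1.65 to 1.9. It swings towards the box's -y; stiff hinge (about 0.5 N m), stays at any angle. Hinge axis, in the plate's mid-thickness, at y = +90 mm, z = 74 mm in the box frame. Shut, its upper face lies 78 mm above the box's underside.
- cover_mid (a point): Centre of the cover, a plain grey plate 220 mm long (along the hinge), 180 mm from hinge to free edge, 8 mm thick; 90 mm from its hinge. Moves with it: x along the hinge, y from the free edge to the hinge, z normal to the outer face (up when shut, outwards to the box's +y when upright).
- jar_mid (a point): Glass dusting jar with a steel lid, 56 mm across, 75 mm tall, standing on the robot's side of the box; its centre, half-way up. A bystander, not part of the job. z axis up.
- flashlight_mid (a point): Red polymer flashlight, 147 mm long along its y, 36 mm thick, lying on the far side of the box; its centre, half-way up. A bystander, not part of the job. z axis up.
- weight_a_mid (a point): Grey ceramic scale weight with a knob, 38 mm across, 50 mm tall, standing beside the box, on its cover-hinge side or its lock side; its centre, half-way up. A bystander, not part of the job. z axis up.
- weight_b_mid (a point): A second, equal scale weight, on the other of those two sides; its centre, half-way up. A bystander, not part of the job. z axis up.

How it is judged:
On the way, in this order (a step that is already met when the one before it is completed fails the run):
1. the flap lies flat while the cover still stands open (value of joint flap below 0.12 rad and value of joint cover above 1 rad), for 0.2 s.
2. the cover is shut over the folded flap (value of joint flap below 0.12 rad and value of joint cover below 0.06 rad), for 0.2 s.
At the end, for the whole second after the job is handed in: The flap is folded to within 0.12 rad of flat, the cover is at rest within 0.06 rad of shut, and the jar, flashlight and weights are within 20 mm of where they began (all of step 2 and velocity of joint cover between -0.05 and 0.05 rad/s and distance of each of jar_mid, flashlight_mid, weight_a_mid, weight_b_mid from where it was at the start of the episode below 0.02 m); the robot touches nothing.
It fails at once if the flap is taken between the fingers (x of the grasp point in the frame of flap_mid between -0.1 and 0.1 m and y of the grasp point in the frame of flap_mid between -0.05 and 0.05 m and z of the grasp point in the frame of flap_mid between -0.003 and 0.003 m and contact force between the fingers and anything else above 0.5 N).
It fails at once if the cover is taken between the fingers (x of the grasp point in the frame of cover_mid between -0.11 and 0.11 m and y of the grasp point in the frame of cover_mid between -0.09 and 0.09 m and z of the grasp point in the frame of cover_mid between -0.004 and 0.004 m and contact force between the fingers and anything else above 0.5 N).
It fails at once if the jar, the flashlight or a weight is shifted, tipped or lifted (distance of any of jar_mid, flashlight_mid, weight_a_mid, weight_b_mid from where it was at the start of the episode above 0.02 m or angle between any of jar_mid, flashlight_mid, weight_a_mid, weight_b_mid's own z axis and vertical above 0.3 rad).
It also fails if it takes over 59 s, if anything falls off the work surface, if the arm or the gripper's body presses on something with over 40 N, if the wrist force passes 120 N, or if a joint passes its speed limit or range.

## Working session

There is one attempt and no reset: what is moved stays moved. The work goes in short steps, Python scripts to look and compute and a tool call to move; the robot and the scene stay as the last step left them, time stands still between calls to the robot, and variables do not carry over. Pictures are saved under pics/ and viewed, and the job is handed in when it is done.

Besides the shell and the picture viewer there is one more tool, called after ">>>" by a JSON object that holds its "api" and its "payload", one argument or row to a line. arm_command: Moves the arm, as the interface text tells. Its arguments: {"type":"object","properties":{"steps":{"type":"array"},"force":{"type":"number"}},"required":["steps"]}

```bash
mkdir -p pics; cat > h.py <<'E'
from plant import *
import numpy as np, cv2
from scipy.spatial.transform import Rotation as R
E
python3 - <<'E'
from h import *
print(get_state())
for n in ("scene","top"):
    c=read_camera(n)
    cv2.imwrite(f"pics/{n}0.png",c["frame"][:,:,::-1])
    np.save(f"{n}0.npy",c,allow_pickle=True)
    print({k:v for k,v in c.items() if k!="frame"})
E
```

```text
{'time': 0.0, 'qpos': array([ 1.16899959e+00,  2.87209052e-01,  1.57819267e+00,  2.05729900e-05,
        1.27860203e+00, -1.49978938e-01]), 'dq': array([ 3.34900021e-04,  2.85572158e-04,  5.86001411e-06,  1.57661766e-03,
       -1.70762383e-04,  1.54601237e-03]), 'joint_efforts': array([-3.93592700e-04, -4.05985665e+01, -2.92622173e+01, -1.30803719e-04,
        5.92533019e-03,  3.94201868e-05]), 'eef_pos': array([0.16787645, 0.65310544, 0.22990977]), 'tcp_rot': array([ 1.25579351e-01,  9.92082846e-01, -1.15728057e-03, -3.37868586e-04]), 'contact_force': array([ 0.15624947, -0.77300682, -0.06590478]), 'wrist_torque': array([-0.01291743, -0.04322918,  0.04613205]), 'opening': 0.99974068913769}
{'vfov': 42.16968621906729, 'cx': 313.4276569193201, 'cy': 245.63710962574945, 'position': array([ 1.45072727, -0.34418629,  0.8069437 ]), 'rotation': array([0.3723623 , 0.24850908, 0.49232968, 0.746459  ])}
{'vfov': 56.10636507187402, 'cx': 321.3487978312523, 'cy': 234.52237312475785, 'position': array([0.49920181, 0.03937833, 0.80041263]), 'rotation': array([ 0.02725908, -0.04532543, -0.7043648 ,  0.70786494])}
```

View pics/scene0.png

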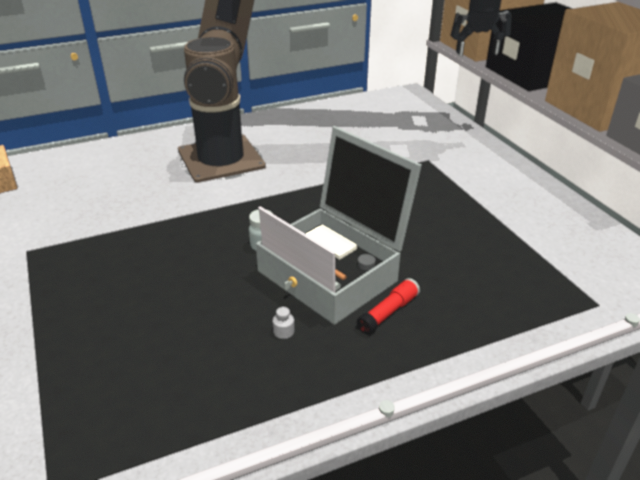

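View pics/top0.png

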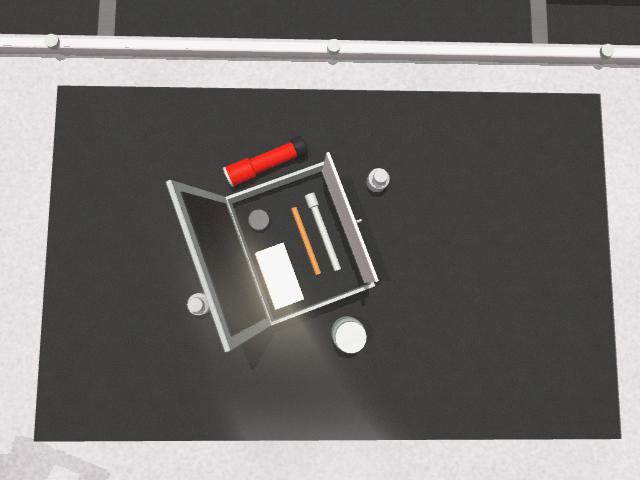

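```bash
python3 - <<'E'
from h import *
a=cv2.imread("pics/top0.png")[130:370,150:410]; cv2.imwrite("pics/topz.png",cv2.resize(a,None,fx=3,fy=2.5,interpolation=cv2.INTER_CUBIC)) if 0 else cv2.imwrite("pics/topz.png",cv2.resize(a,None,fx=2.5,fy=2.5,interpolation=cv2.INTER_CUBIC))
a=cv2.imread("pics/scene0.png")[120:345,235:435]; cv2.imwrite("pics/scenez.png",cv2.resize(a,None,fx=2.6,fy=2.6,interpolation=cv2.INTER_CUBIC))
E
```

```text
(no output)
```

View pics/topz.png

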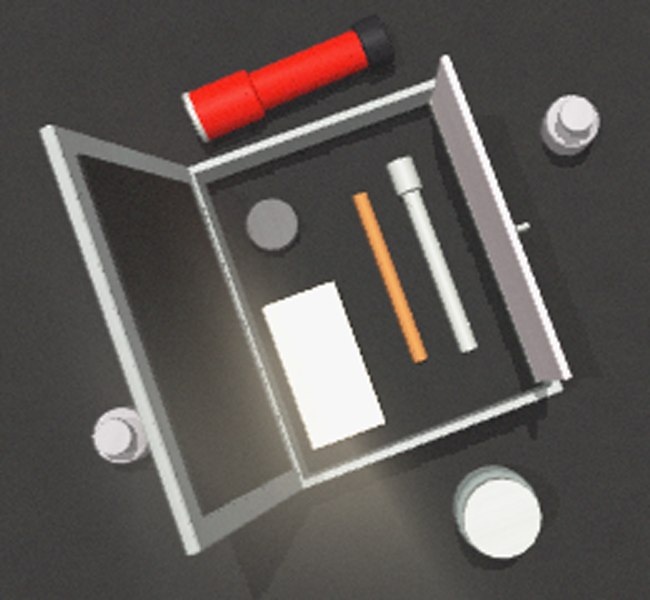

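View pics/scenez.png

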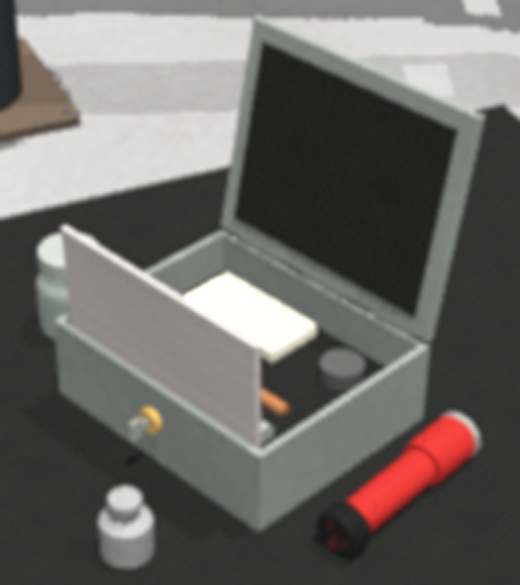

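```bash
cat >> h.py <<'E'
def K(c):
    f=c["frame"].shape[0]/2/np.tan(np.radians(c["vfov"]/2)); return f
def ray(c,u,v):
    f=K(c); d=np.array([(u-c["cx"])/f,-(v-c["cy"])/f,-1.]); return c["position"],R.from_quat(c["rotation"]).apply(d)
def plane(c,u,v,z):
    p,d=ray(c,u,v); return p+d*(z-p[2])/d[2]
def proj(c,P):
    q=R.from_quat(c["rotation"]).inv().apply(np.atleast_2d(P)-c["position"]); f=K(c)
    return np.c_[c["cx"]+f*q[:,0]/-q[:,2],c["cy"]-f*q[:,1]/-q[:,2]]
def load(n): return np.load(n+".npy",allow_pickle=True).item()
def tz(u,v): return u/2.5+150,v/2.5+130
def sz(u,v): return u/2.6+235,v/2.6+120
E
python3 - <<'E'
from h import *
T=load("top0");S=load("scene0")
A=plane(T,*tz(190,172),.074);B=plane(T,*tz(303,487),.074);C=plane(T,*tz(562,391),.074);D=plane(T,*tz(433,82),.074)
print(A,B,C,D,[np.linalg.norm(x) for x in (A-B,B-C,C-D)])
# scene: -y far corner rim, hinge far corner
a=plane(S,*sz(428,347),.074);d=plane(S,*sz(262,450),.074);e=plane(S,*sz(60,322),.074);f=plane(S,*sz(262,527),.004)
print(a,d,e,f,np.linalg.norm(a-d),np.linalg.norm(d-e))
# triangulate cover corners, flap corners
def tri(u,v):
    p1,d1=ray(T,*u);p2,d2=ray(S,*v)
    M=np.c_[d1,-d2];s,r,_,_=np.linalg.lstsq(M,p2-p1,rcond=None)
    x=p1+d1*s[0];y=p2+d2*s[1];return (x+y)/2,np.linalg.norm(x-y)
print("cover far",tri(tz(46,130),sz(481,119)))
print("cover near",tri(tz(191,552),sz(256,18)))
print("flap far",tri(tz(445,57),sz(258,350)))
print("flap near",tri(tz(568,377),sz(63,228)))
print("wA",plane(T,*tz(577,112),.054),"wB",plane(T,*tz(113,438),.054), "jar",plane(T,*tz(503,517),.079))
for p in[(189,94),(207,138),(390,55),(370,18)]: print("fl",plane(T,*tz(*p),.022))
E
```

```text
[0.63155863 0.17626089 0.074     ] [0.42980801 0.09990038 0.074     ] [ 0.49081524 -0.06534885  0.074     ] [0.69306114 0.01830401 0.074     ] [np.float64(0.2157179693031523), np.float64(0.17615103850754446), np.float64(0.21886344279591474)]
[0.63766996 0.17935807 0.074     ] [0.69410818 0.01776272 0.074     ] [ 0.4995808  -0.06147345  0.074     ] [0.69713096 0.01769294 0.004     ] 0.17116754973453838 0.21004588304179755
cover far (array([0.62014972, 0.21481714, 0.2496984 ]), np.float64(0.0009071226931478313))
cover near (array([0.41595618, 0.137684  , 0.25004595]), np.float64(0.0006448775818531614))
flap far (array([0.68679617, 0.01505536, 0.15611786]), np.float64(0.002960119293155626))
flap near (array([ 0.50017842, -0.05554835,  0.15821559]), np.float64(0.002462377023020259))
wA [ 0.67862843 -0.08005174  0.054     ] wB [0.45919077 0.22549904 0.054     ] jar [ 0.41179825 -0.02661628  0.079     ]
fl [0.69652677 0.1881578  0.022     ]
fl [0.66523645 0.17483643 0.022     ]
fl [0.72615598 0.04731418 0.022     ]
fl [0.75291761 0.06169951 0.022     ]
```

```bash
cat >> h.py <<'E'
YAW=np.radians(20.6); O=np.array([.563,.0575,.004]); RB=R.from_rotvec([0,0,YAW])
def b2w(p): return RB.apply(p)+O
def w2b(p): return RB.inv().apply(np.asarray(p)-O)
def report(*targets, tilt=0):
    s=get_state(); Rt=R.from_quat(s["tcp_rot"])
    print("t",round(s["time"],2),"box pos",w2b(s["eef_pos"]).round(4),"F_box",RB.inv().apply(s["contact_force"]).round(2),"open",round(s["opening"],3),"q",s["qpos"].round(2))
    Rd=RB*R.from_matrix(np.array([[0,1,0],[1,0,0],[0,0,-1]]).T)
    print("turn",(Rt.inv()*Rd).as_rotvec().round(4))
    for t in targets: print(t,"shift",Rt.inv().apply(b2w(np.array(t))-s["eef_pos"]).round(4))
E
python3 - <<'E'
from h import *
report([0,-.125,.40],[0,-.125,.16])
E
```

```text
t 0.1 box pos [-0.1602  0.6966  0.226 ] F_box [ 0.85 -0.21 -0.42] open 0.999 q [ 1.17  0.29  1.58 -0.    1.28 -0.15]
turn [-2.100e-03  8.000e-04  9.595e-01]
[0, -0.125, 0.4] shift [-0.6027 -0.5812 -0.1729]
[0, -0.125, 0.16] shift [-0.6028 -0.5807  0.0671]
```

>>> {"api": "arm_command", "payload": {
  "steps": [
    [[0,0,0.3],[0,0,-0.06],-1],
    [[0,0,0.6],[0,0,-0.12],-1],
    [[0,0,0.9],[0,0,-0.17],-1],
    [[0,0,0.96],[0,0,-0.17],-1],
    [[0,0,0.96],[0,0,-0.17],-1],
    [[0,0,0.96],[0,0,-0.17],-1]
  ],
  "force": 60
}}

```text
time: 0.85
eef_pos: [0.168, 0.6533, 0.3993]
tcp_rot: [0.569, 0.822, -0.002, 0.0]
contact_force: [0.4, 0.0, -0.2]
opening: -0.0
```

```bash
python3 - <<'E'
from h import *
report([0,-.125,.40],[0,-.125,.16])
E
```

```text
t 0.85 box pos [-0.1601  0.6967  0.3953] F_box [ 0.34 -0.12 -0.16] open -0.0 q [1.17 0.22 1.36 0.   1.57 0.81]
turn [-0.0024  0.0025  0.0004]
[0, -0.125, 0.4] shift [-0.8218  0.1598 -0.003 ]
[0, -0.125, 0.16] shift [-0.8212  0.1604  0.237 ]
```

>>> {"api": "arm_command", "payload": {
  "steps": [
    [[0,0,0],[-0.06,0.01,0],-1],
    [[0,0,0],[-0.12,0.02,0],-1],
    [[0,0,0],[-0.18,0.03,0],-1],
    [[0,0,0],[-0.24,0.045,0],-1],
    [[0,0,0],[-0.3,0.06,0],-1],
    [[0,0,0],[-0.36,0.07,0],-1],
    [[0,0,0],[-0.42,0.08,0],-1],
    [[0,0,0],[-0.48,0.09,0],-1],
    [[0,0,0],[-0.54,0.1,0],-1],
    [[0,0,0],[-0.6,0.115,0],-1],
    [[0,0,0],[-0.66,0.13,0],-1],
    [[0,0,0],[-0.72,0.14,0],-1]
  ]
}}

```text
time: 2.35
eef_pos: [0.5533, 0.0269, 0.4002]
tcp_rot: [0.568, 0.823, -0.002, 0.0]
contact_force: [-0.1, 1.0, 0.5]
opening: -0.002
```

```bash
python3 - <<'E'
from h import *
report([0,-.135,.30],[0,-.135,.12])
E
```

```text
t 2.35 box pos [-0.0198 -0.0252  0.3962] F_box [0.21 0.94 0.53] open -0.002 q [-0.13 -0.06  1.65 -0.    1.55 -0.5 ]
turn [-0.0027  0.0019  0.003 ]
[0, -0.135, 0.3] shift [-0.1096  0.0197  0.0964]
[0, -0.135, 0.12] shift [-0.1093  0.0202  0.2764]
```

>>> {"api": "arm_command", "payload": {
  "steps": [
    [[0,0,0],[-0.055,0.01,0],-1],
    [[0,0,0],[-0.11,0.02,0],-1],
    [[0,0,0],[-0.11,0.02,0.06],-1],
    [[0,0,0],[-0.11,0.02,0.12],-1],
    [[0,0,0],[-0.11,0.02,0.18],-1],
    [[0,0,0],[-0.11,0.02,0.235],-1],
    [[0,0,0],[-0.11,0.02,0.275],-1],
    [[0,0,0],[-0.11,0.02,0.275],-1]
  ]
}}

```text
time: 3.35
eef_pos: [0.6073, -0.0687, 0.1206]
tcp_rot: [0.567, 0.824, -0.003, -0.005]
contact_force: [0.1, 0.7, -0.0]
opening: 0.003
```

```bash
python3 - <<'E'
from h import *
report([0,-.08,.12],[0,0,.06])
for n in ("scene","top"):
    c=read_camera(n); cv2.imwrite(f"pics/{n}1.png",c["frame"][:,:,::-1])
a=cv2.imread("pics/scene1.png")[100:345,180:450]; cv2.imwrite("pics/scene1z.png",cv2.resize(a,None,fx=2.4,fy=2.4))
E
```

```text
t 3.35 box pos [-0.003  -0.1337  0.1166] F_box [ 0.33  0.64 -0.04] open 0.003 q [-0.28  0.27  1.82 -0.    1.07 -0.64]
turn [-0.0107 -0.004   0.0049]
[0, -0.08, 0.12] shift [ 0.0537  0.0032 -0.0033]
[0, 0, 0.06] shift [0.1335 0.0042 0.0571]
```

View pics/scene1z.png

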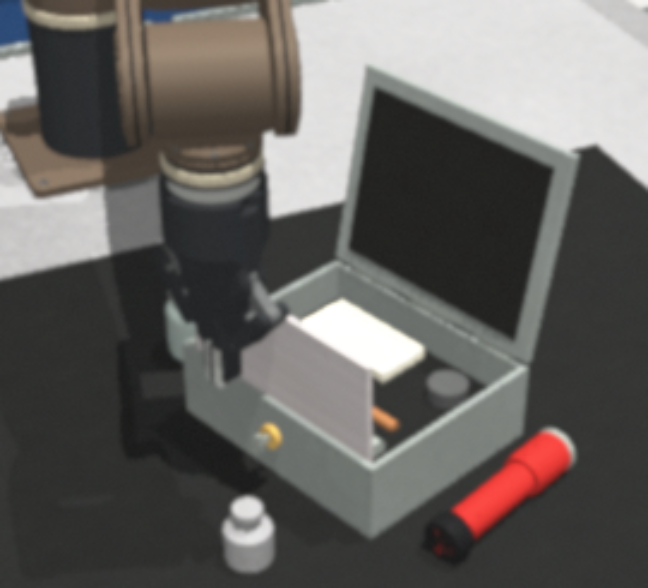

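>>> {"api": "arm_command", "payload": {
  "steps": [
    [[0,0,0],[0.015,0.003,-0.004],-1],
    [[0,0,0],[0.03,0.003,-0.006],-1],
    [[0,0,0],[0.04,0.003,-0.007],-1],
    [[0,0,0],[0.05,0.003,-0.007],-1],
    [[0,0,0],[0.06,0.003,-0.006],-1],
    [[0,0,0],[0.068,0.003,-0.004],-1],
    [[0,0,0],[0.076,0.003,-0.002],-1],
    [[0,0,0],[0.084,0.003,0.003],-1],
    [[0,0,0],[0.091,0.003,0.008],-1],
    [[0,0,0],[0.091,0.003,0.008],-1]
  ]
}}

```text
time: 4.7
eef_pos: [0.5802, 0.0171, 0.1168]
tcp_rot: [0.567, 0.824, -0.002, -0.001]
contact_force: [-0.2, 0.2, 0.8]
opening: 0.002
```

```bash
python3 - <<'E'
from h import *
report([0,-.032,.095],[0,-.024,.0785],[0,-.021,.0605])
for n in ("scene","top"):
    c=read_camera(n); cv2.imwrite(f"pics/{n}2.png",c["frame"][:,:,::-1])
a=cv2.imread("pics/scene2.png")[100:345,180:450]; cv2.imwrite("pics/scene2z.png",cv2.resize(a,None,fx=2.4,fy=2.4))
E
```

```text
t 4.7 box pos [ 0.0019 -0.0439  0.1128] F_box [-0.07  0.29  0.81] open 0.002 q [-0.14  0.2   1.9  -0.    1.04 -0.51]
turn [-0.0048  0.0006  0.0049]
[0, -0.032, 0.095] shift [ 0.0119 -0.0018  0.0178]
[0, -0.024, 0.0785] shift [ 0.0199 -0.0017  0.0343]
[0, -0.021, 0.0605] shift [ 0.0229 -0.0016  0.0523]
```

View pics/scene2z.png

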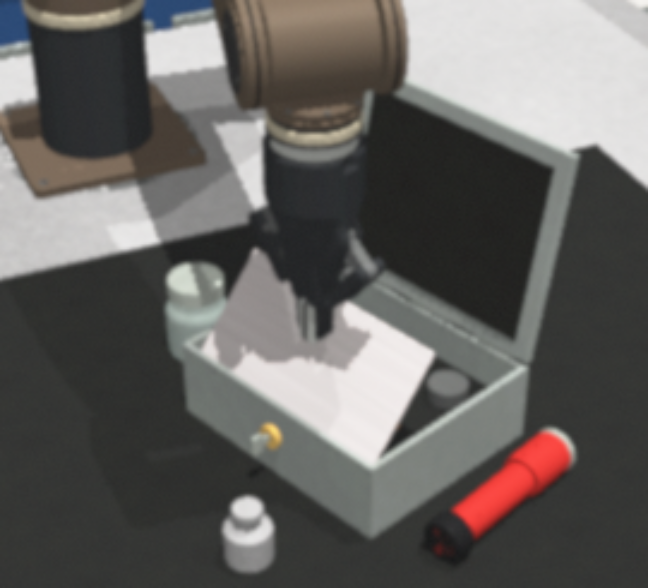

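The flap is tilting in (about 45°, fingertip on its outer face). Continue the arc to flat.

>>> {"api": "arm_command", "payload": {
  "steps": [
    [[0,0,0],[0.006,0,0.009],-1],
    [[0,0,0],[0.012,0,0.018],-1],
    [[0,0,0],[0.017,0,0.027],-1],
    [[0,0,0],[0.02,0,0.035],-1],
    [[0,0,0],[0.022,0,0.043],-1],
    [[0,0,0],[0.023,0,0.05],-1],
    [[0,0,0],[0.023,0,0.054],-1],
    [[0,0,0],[0.023,0,0.054],-1]
  ]
}}

```text
time: 5.8
eef_pos: [0.572, 0.0381, 0.0645]
tcp_rot: [0.567, 0.823, -0.003, -0.002]
contact_force: [-3.9, 1.5, 8.9]
opening: -0.004
```

```bash
python3 - <<'E'
from h import *
report([0,-.021,.0605])
for n in ("scene","top"):
    c=read_camera(n); cv2.imwrite(f"pics/{n}3.png",c["frame"][:,:,::-1])
a=cv2.imread("pics/scene3.png")[100:345,180:450]; cv2.imwrite("pics/scene3z.png",cv2.resize(a,None,fx=2.4,fy=2.4))
E
```

```text
t 5.8 box pos [ 0.0016 -0.0213  0.0605] F_box [-3.1   2.75  8.89] open -0.004 q [-0.11  0.26  1.94 -0.    0.95 -0.47]
turn [-0.0061  0.      0.0046]
[0, -0.021, 0.0605] shift [ 0.0003 -0.0016 -0.    ]
```

View pics/scene3z.png

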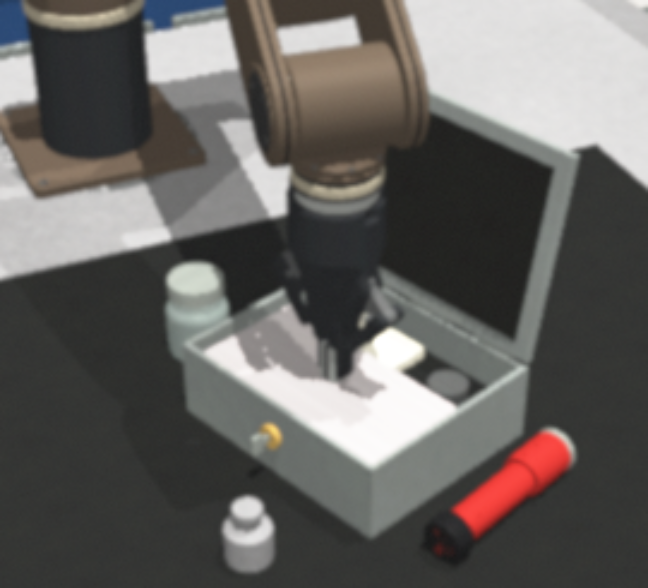

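>>> {"api": "arm_command", "payload": {
  "steps": [
    [[0,0,0],[0,0,-0.05],-1],
    [[0,0,0],[0,0,-0.11],-1],
    [[0,0,0],[0,0,-0.17],-1],
    [[0,0,0],[0,0,-0.23],-1],
    [[0,0,0],[0,0,-0.29],-1],
    [[0,0,0],[0,0,-0.34],-1],
    [[0,0,0],[0.03,0,-0.34],-1],
    [[0,0,0],[0.09,0,-0.34],-1],
    [[0,0,0],[0.15,0,-0.34],-1],
    [[0,0,0],[0.21,0,-0.34],-1],
    [[0,0,0],[0.21,0,-0.34],-1]
  ]
}}

```text
time: 7.28
eef_pos: [0.4971, 0.238, 0.4039]
tcp_rot: [0.565, 0.825, -0.003, -0.002]
contact_force: [0.6, -0.3, 0.2]
opening: 0.003
```

```bash
python3 - <<'E'
from h import *
report([0,.19,.3],[0,.19,.2])
for n in ("scene","top"):
    c=read_camera(n); cv2.imwrite(f"pics/{n}4.png",c["frame"][:,:,::-1])
E
```

```text
t 7.28 box pos [0.0018 0.1922 0.3999] F_box [ 0.43 -0.51  0.2 ] open 0.003 q [ 0.26 -0.06  1.65 -0.    1.56 -0.11]
turn [-0.0076 -0.0004  0.0104]
[0, 0.19, 0.3] shift [-0.0022 -0.0011  0.0999]
[0, 0.19, 0.2] shift [-0.0022 -0.0003  0.1999]
```

View pics/scene4.png

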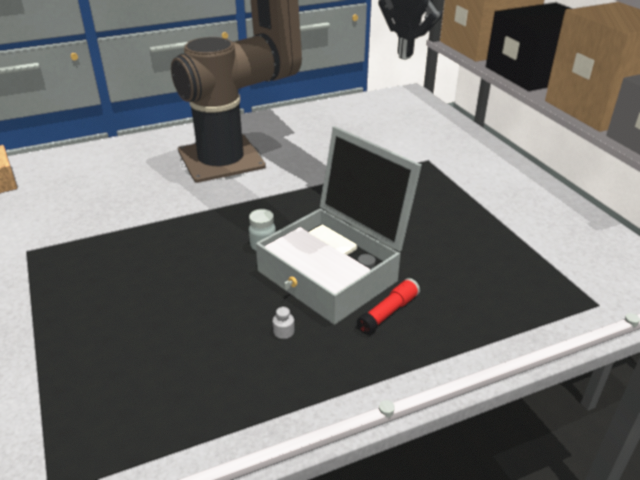

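View pics/top4.png

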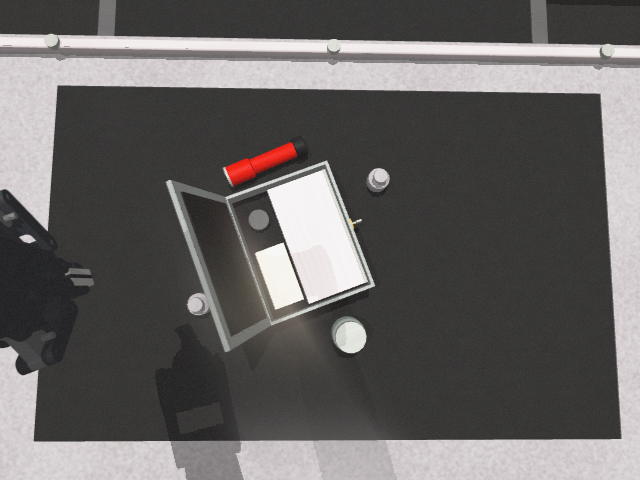

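>>> {"api": "arm_command", "payload": {
  "steps": [
    [[0,0,0],[0,0,0.05],-1],
    [[0,0,0],[0,0,0.1],-1],
    [[0,0,0],[0,0,0.14],-1],
    [[0,0,0],[0,0,0.17],-1],
    [[0,0,0],[0,0,0.195],-1],
    [[0,0,0],[0,0,0.195],-1]
  ]
}}

```text
time: 8.12
eef_pos: [0.4964, 0.2324, 0.2058]
tcp_rot: [0.568, 0.823, -0.006, -0.004]
contact_force: [-0.7, -0.3, -0.4]
opening: -0.002
```

```bash
python3 - <<'E'
from h import *
report([0,.145,.205],[0,.115,.205])
for n in ("scene","top"):
    c=read_camera(n); cv2.imwrite(f"pics/{n}5.png",c["frame"][:,:,::-1])
E
```

```text
t 8.12 box pos [-0.0008  0.1871  0.2018] F_box [-0.8  -0.05 -0.38] open -0.002 q [ 0.25  0.04  1.91 -0.    1.21 -0.11]
turn [-0.0139  0.0006  0.0033]
[0, 0.145, 0.205] shift [-0.0421  0.0006 -0.0032]
[0, 0.115, 0.205] shift [-0.0721  0.0005 -0.0032]
```

View pics/scene5.png

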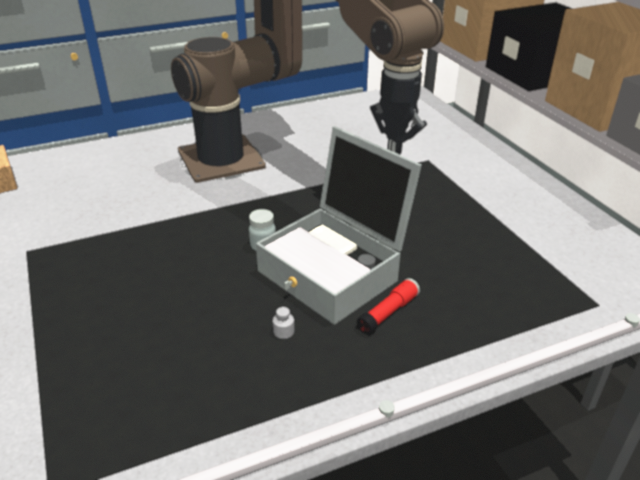

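View pics/top5.png

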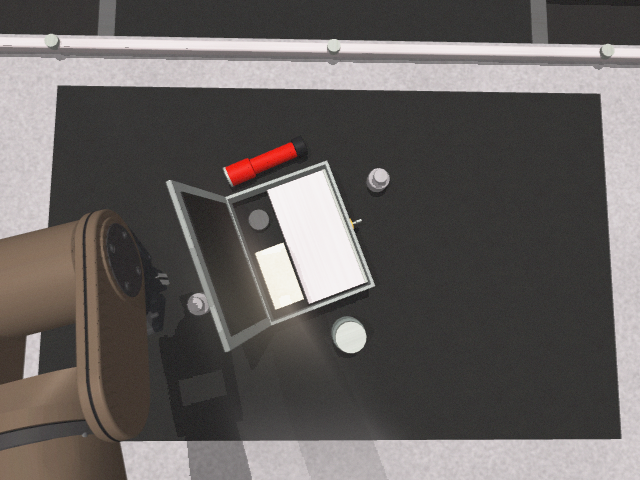

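>>> {"api": "arm_command", "payload": {
  "steps": [
    [[0,0,0],[-0.02,0,-0.003],-1],
    [[0,0,0],[-0.04,0,-0.004],-1],
    [[0,0,0],[-0.052,0,-0.005],-1],
    [[0,0,0],[-0.062,0,-0.006],-1],
    [[0,0,0],[-0.072,0,-0.007],-1],
    [[0,0,0],[-0.082,0,-0.007],-1],
    [[0,0,0],[-0.092,0,-0.006],-1],
    [[0,0,0],[-0.105,0,-0.005],-1],
    [[0,0,0],[-0.117,0,-0.004],-1]
  ]
}}

```text
time: 9.35
eef_pos: [0.5405, 0.1238, 0.2134]
tcp_rot: [0.568, 0.823, -0.002, -0.001]
contact_force: [0.9, 4.5, -0.1]
opening: 0.001
```

```bash
python3 - <<'E'
from h import *
report([0,.037,.193],[0,.008,.172],[0,-.014,.145],[0,-.028,.113],[0,-.034,.078])
for n in ("scene","top"):
    c=read_camera(n); cv2.imwrite(f"pics/{n}6.png",c["frame"][:,:,::-1])
E
```

```text
t 9.35 box pos [0.0023 0.07   0.2094] F_box [ 2.42  3.91 -0.12] open 0.001 q [ 0.04  0.04  1.89 -0.    1.22 -0.32]
turn [-0.0055  0.0005  0.004 ]
[0, 0.037, 0.193] shift [-0.033  -0.0023  0.0164]
[0, 0.008, 0.172] shift [-0.062  -0.0023  0.0375]
[0, -0.014, 0.145] shift [-0.0839 -0.0022  0.0645]
[0, -0.028, 0.113] shift [-0.0979 -0.0021  0.0965]
[0, -0.034, 0.078] shift [-0.1039 -0.002   0.1315]
```

View pics/scene6.png

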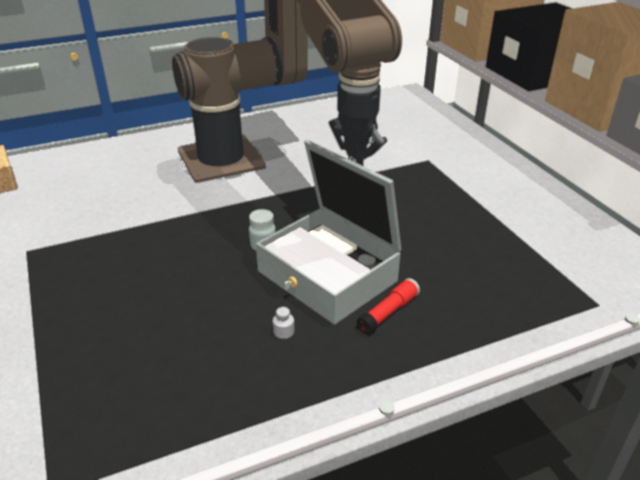

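>>> {"api": "arm_command", "payload": {
  "steps": [
    [[0,0,0],[-0.012,-0.001,0.006],-1],
    [[0,0,0],[-0.024,-0.002,0.011],-1],
    [[0,0,0],[-0.035,-0.002,0.018],-1],
    [[0,0,0],[-0.045,-0.002,0.025],-1],
    [[0,0,0],[-0.055,-0.002,0.033],-1],
    [[0,0,0],[-0.064,-0.002,0.041],-1],
    [[0,0,0],[-0.072,-0.002,0.05],-1],
    [[0,0,0],[-0.08,-0.002,0.06],-1],
    [[0,0,0],[-0.086,-0.002,0.07],-1],
    [[0,0,0],[-0.086,-0.002,0.07],-1]
  ]
}}

```text
time: 10.7
eef_pos: [0.5669, 0.0406, 0.141]
tcp_rot: [0.568, 0.823, -0.005, -0.003]
contact_force: [0.3, 0.1, -0.1]
opening: 0.002
```

```bash
python3 - <<'E'
from h import *
report([0,-.014,.145],[0,-.028,.113],[0,-.034,.078])
for n in ("scene","top"):
    c=read_camera(n); cv2.imwrite(f"pics/{n}7.png",c["frame"][:,:,::-1])
E
```

```text
t 10.7 box pos [-0.0023 -0.0172  0.137 ] F_box [ 0.33 -0.06 -0.09] open 0.002 q [-0.1   0.15  1.91 -0.01  1.09 -0.46]
turn [-0.0126  0.0009  0.0025]
[0, -0.014, 0.145] shift [ 0.0032  0.0022 -0.008 ]
[0, -0.028, 0.113] shift [-0.0108  0.0026  0.024 ]
[0, -0.034, 0.078] shift [-0.0168  0.003   0.059 ]
```

View pics/scene7.png

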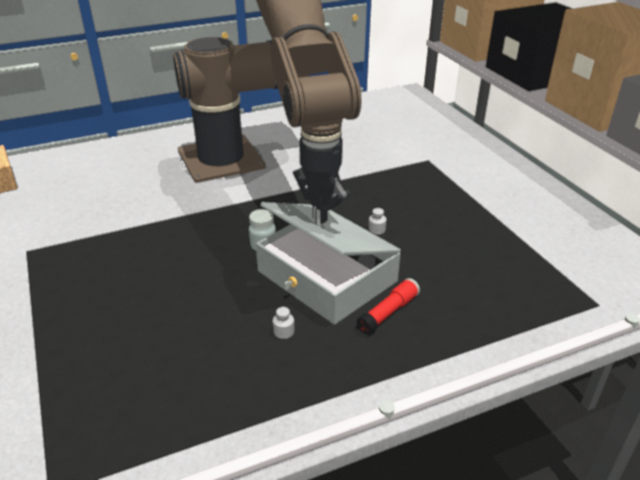

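>>> {"api": "arm_command", "payload": {
  "steps": [
    [[0,0,0],[-0.004,0.002,0.01],-1],
    [[0,0,0],[-0.009,0.002,0.02],-1],
    [[0,0,0],[-0.012,0.002,0.03],-1],
    [[0,0,0],[-0.015,0.002,0.04],-1],
    [[0,0,0],[-0.016,0.002,0.049],-1],
    [[0,0,0],[-0.017,0.002,0.056],-1],
    [[0,0,0],[-0.017,0.002,0.061],-1],
    [[0,0,0],[-0.017,0.002,0.061],-1]
  ]
}}

```text
time: 11.8
eef_pos: [0.5747, 0.0253, 0.082]
tcp_rot: [0.568, 0.823, -0.005, -0.003]
contact_force: [-1.8, 0.6, 6.7]
opening: 0.0
```

```bash
python3 - <<'E'
from h import *
report([0,-.034,.078])
for n in ("scene","top"):
    c=read_camera(n); cv2.imwrite(f"pics/{n}8.png",c["frame"][:,:,::-1])
E
```

```text
t 11.8 box pos [-0.0004 -0.0342  0.078 ] F_box [-1.43  1.19  6.66] open 0.0 q [-0.13  0.24  1.92 -0.01  0.98 -0.49]
turn [-0.012   0.0016  0.0032]
[0, -0.034, 0.078] shift [0.0002 0.0004 0.    ]
```

View pics/scene8.png

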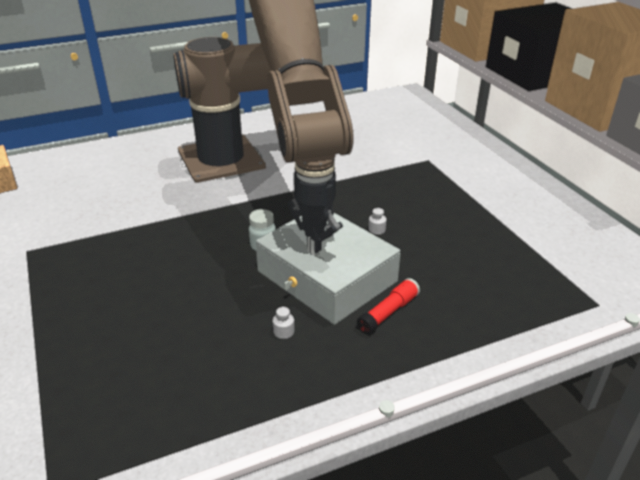

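>>> {"api": "arm_command", "payload": {
  "steps": [
    [[0,0,0],[0,0,0.004],-1],
    [[0,0,0],[0,0,0.004],-1],
    [[0,0,0],[0,0,0],-1],
    [[0,0,0],[0,0,-0.03],-1],
    [[0,0,0],[0,0,-0.08],-1],
    [[0,0,0],[0,0,-0.14],-1],
    [[0,0,0],[0,0,-0.2],-1],
    [[0,0,0],[0,0,-0.25],-1],
    [[0,0,0],[0,0,-0.3],-1],
    [[0,0,0],[0,0,-0.3],-1],
    [[0,0,0],[0,0,-0.3],-1]
  ]
}}

```text
time: 13.28
eef_pos: [0.5774, 0.0269, 0.3806]
tcp_rot: [0.568, 0.823, -0.006, -0.003]
contact_force: [0.2, 0.4, -0.2]
opening: -0.003
```

```bash
python3 - <<'E'
from h import *
report()
T=load("top0")
for n in ("scene","top"):
    c=read_camera(n); cv2.imwrite(f"pics/{n}9.png",c["frame"][:,:,::-1]); np.save(f"{n}9.npy",c,allow_pickle=True)
a=cv2.imread("pics/scene9.png")[180:345,235:435]; cv2.imwrite("pics/scene9z.png",cv2.resize(a,None,fx=3,fy=3,interpolation=cv2.INTER_CUBIC))
E
```

```text
t 13.28 box pos [ 0.0027 -0.0337  0.3766] F_box [ 0.31  0.27 -0.21] open -0.003 q [-0.13  0.    1.62 -0.01  1.52 -0.49]
turn [-0.0137  0.0012  0.0031]
```

View pics/scene9z.png

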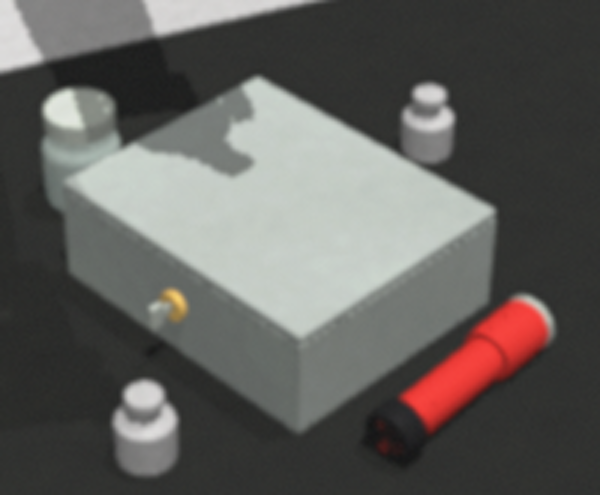

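View pics/top9.png

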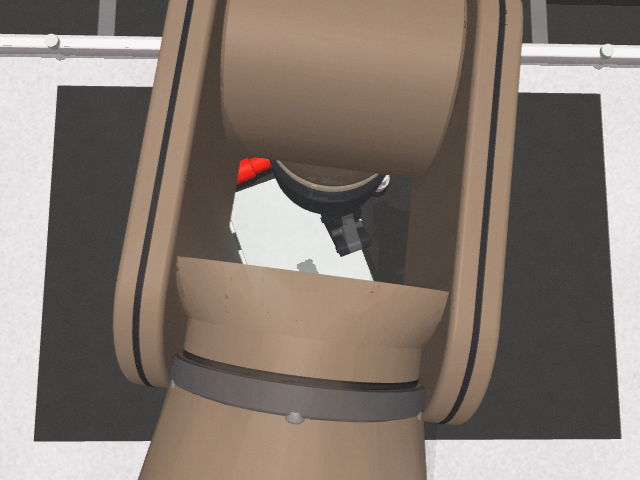

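```bash
python3 - <<'E'
from h import *
a=load("scene0");b=load("scene9")
print(proj(b,b2w(np.array([[.11,-.09,.078],[-.11,-.09,.078],[.11,.09,.078]]))), "seen",(335,293),(257,240.5),(400,250))
d=np.abs(a["frame"].astype(int)-b["frame"]).max(2)
for n,(u,v,w,h) in dict(wa=(268,305,30,35),fl=(355,275,68,60),jar=(245,205,14,50)).items(): print(n,np.median(d[v:v+h,u:u+w]),(d[v:v+h,u:u+w]>40).mean().round(3))
print(get_state()["dq"].round(4)); sign_off()
E
```

```text
[[333.69625906 291.72852429]
 [254.63249099 238.8837333 ]
 [399.57431391 249.05602827]] seen (335, 293) (257, 240.5) (400, 250)
wa 5.0 0.0
fl 4.0 0.009
jar 5.0 0.016
[-0.0021  0.0029 -0.0016  0.0021 -0.0005 -0.0001]
the job is handed in; nothing more can be done
```

The kit box is closed. I pushed the flap flat with the shut fingertips from its lock side, then pushed the cover over from behind and pressed it shut. I handed the job in at about 13.4 s on the robot's clock.

**Flap:** the fingertip pressing on it stopped at 60.5 mm above the box's underside, which is its flat height. The pictures after it showed the flap flat with the cover still open.

**Cover:** the fingertip stopped at 78.0 mm, which is its shut height. The cover's corners in the last picture lie within about 3 pixels of where a shut cover should be, and the seam is thin all round.

**Bystanders:**
- **Flashlight, lock-side weight and jar:** before and after pictures match, with under 2% of pixels changed. For the jar I compared only its left edge.
- **Hinge-side weight:** it was hidden from the scene camera at the start, and the arm blocked the top camera at the end. I did not measure it; it stands upright in the last picture and nothing came near it.

**Hand:** it finished about 0.3 m above the box with no contact force beyond sensor noise.

No check failed or disagreed.

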